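Put the bench things back on their shadow pads

ROBOT

A 6-joint arm with a two-finger parallel gripper is mounted at the origin on the work surface; the furniture and walls round the work are solid. World frame = base frame: x ahead of the robot, y to its left, z up, the work surface at z = 0. Lengths are in m, angles in rad, forces in N, time in s.
With the tool pointing down it reaches from about 0.35 to 0.975 m from the base axis. Payload 4.9 kg.
Tool frame: the origin (TCP) lies at the very end of the fingers, on their centre line; the grasp point (between the pads) lies 19 mm behind it; z points along the fingers, y is the line along which they close (so a half turn about z gives the same grasp; the last joint's range is limited). The gripper opens to 85 mm and grips with 20 to 120 N. Pads are 22 mm wide; open, the fingers measure 114 mm over their backs; the gripper's body (76 mm by 85 mm) begins 54 mm behind the grasp point. The pads swing forward as they close: fully open they stand 13 mm farther back than shut.
Start: joints at [-1.346, 0.053, 1.613, -0, 1.476, -0.119], TCP at [0.211, -0.588, 0.231] pointing down, gripper open.
Joint ranges: [-3.01, 3.01], [-1.01, 2.22], [0.06, 2.58], [-1.02, 4.17], [0.09, 2.62], [-3.14, 3.14]. Speed limits (rad/s): [2.57, 2.57, 3.14, 3.14, 3.14, 3.14].

INTERFACE

Orientations are given as a unit quaternion [w, x, y, z].
In Python, from workcell import arm gives the robot as it stands.
- The arm moves only by the tool servo_tool, never from a script. Its argument "steps" is a list of rows, each a list of 3 entries, a list of its own where there are three numbers: the turn, a rotation vector about the tool's x, y, z in rad, then the shift along the tool's x, y, z in m, then the closure in counts, from 0 (fully open) to 255 (shut). A call has exactly 5 rows; each row shifts and turns the commanded pose from where the row before left it, along the tool's axes as they then stand; what a row does not reach is not made up. A row lasts 1/10 s, in which the tool goes at most 50 mm and 8.59 degrees, less where a joint would pass 70% of its speed; a pose out of reach is approached as far as the arm can. A call with a gripper value outside its range is refused whole. The fingers move at their own pace and stop on an object; the grip force is fixed at half the most. Time passes only in rows, so rows that do not move let the fingers close, or fill a call up. It gives the time, the measured TCP pose, the force, the opening and the grip force at its end, in the units of the state.
- arm.get_state(): the state, without advancing time (a new reading comes with each control period).
- arm.get_image(name): name is "side" or "top" or "wrist"; returns a dict with "color" (480x640x3 uint8, red, green, blue), "mtx" (3x3 intrinsics, pixels), "rvec" (rotation vector, rad) and "tvec" (3), from world to camera coordinates, as OpenCV has them; the wrist camera has in their place "hand_eye" (4x4, takes a point from camera to tool coordinates, whose origin is the TCP and whose axes are the flange's). Camera axes: x right, y down, z forward; pixel columns grow to the right and rows downward; lengths in m; the calibration is good to about 2 mm. A picture is of the moment at which its call begins: read the wrist's pose just before it. There is no depth.
- arm.finish_job(): hands the job in; it is judged then, once.
Trained networks look in a picture, given as the dict that the camera call returned (one of the last four; its "shot" number tells which), for a name from the list of things; names that differ only in an ending like _2 or _b are one class to them, and where a whole thing is asked for, a point or a joint stands for the part that bears it (a point fixed in the world has none). Each returns a list of dicts, best first, with "score" (0 to 1); they miss things now and then, are a little off and sometimes report something else, mostly with a low value. They report only what shows in the picture. A call takes as long as a camera call. They do not tell look-alikes from the thing itself.
- arm.recognise(picture, query): "location" ([column, row] in pixels, amid what is visible of it).
- arm.tip_of(picture, query): "location" ([column, row] in pixels: a listed point, or the origin of a listed thing).
The state is a dict: "time_s": time; "joint_pos": joint angles; "qd": joint speeds; "tau": joint torques, N m; "ee_pos": TCP position; "ee_rot": TCP orientation; "force": force on the tool from outside, world axes, zero at the start; "ft_torque": the same for the moment, N m; "gripper_width": finger opening in m; "gripper_force": force on a finger pad.
Only numpy, scipy, OpenCV 4.12 (cv2) and the standard library are available. Lean on these libraries where they do the work, as an engineer would, in place of code of your own. Each camera call takes 0.05 s, during which the arm holds its last target. There are 200 camera calls.

TASK

Put the tape measure, the cork sanding block, the pale pine block and the square beech block back on the plywood pads, each set down flat and squarely on the black silhouette of its own shape and size, with the tape measure standing as it stands now and its hook over the silhouette's tongue (the blocks may face either way round). Leave the try square lying where it is.

Things in the scene. Friction and masses are not known exactly. Their poses are not given: they have to be found in the camera images.
- tape_measure (a point): Loose black and grey tape measure standing on its narrow underside: 66 mm tall, 38 mm wide (its x), 90 mm long (its y) over all. The point is the centre of the case, half-way up (33 mm above the underside). The case is about 71 mm long and ends 35 mm from the point towards +y; the short flat steel tongue with the hook sticks out at the foot towards -y and ends 52 mm from the point. About 0.19 kg; grip it across the 38 mm width.
- sanding_block (a point): Loose red-brown cork sanding block, 62 mm (its x) by 112 mm (its y) by 32 mm tall. The point is its centre, 16 mm above its underside. Grip it across the 62 mm width.
- block_a (a point): Loose pale pine block, 45 mm (its x) by 90 mm (its y) by 45 mm tall. The point is its centre, 22.5 mm above its underside. Grip it across the 45 mm width.
- block_b (a point): Loose beech packing block, square, 60 mm by 60 mm by 30 mm tall. The point is its centre, 15 mm above its underside.
- pad_tape_tongue (a point): Fixed plywood pad 66 mm (x) by 118 mm (y), 4 mm thick, with the flat black silhouette of the tape measure seen from above: a 40 by 72 mm rectangle for the case with a narrower 24 mm wide tongue at its -y end. The point is the middle of the tongue's free end, at the pad's top face; the middle of the case's rectangle lies 52.5 mm from it along the pad's +y. z up.
- pad_sanding_top (a point): Fixed plywood pad 84 mm (x) by 134 mm (y), 4 mm thick, with a flat black rectangle 62 mm (x) by 112 mm (y), the outline of the sanding block. The point is the rectangle's centre at the pad's top face, z up.
- pad_long_top (a point): Fixed plywood pad 69 mm (x) by 114 mm (y), 4 mm thick, with a flat black rectangle 45 mm (x) by 90 mm (y), the outline of the pale pine block. The point is the rectangle's centre at the pad's top face, z up.
- pad_square_top (a point): Fixed plywood pad 84 mm by 84 mm, 4 mm thick, with a flat black 60 mm square, the outline of the square beech block. The point is the square's centre at the pad's top face, z up.
- try_square (a point): Loose try square lying flat on the bench: steel blade 30 mm wide, 170 mm long, 2 mm thick along its y, and a wooden stock 120 x 20 mm, 18 mm tall, at the end near the robot. The point is on the blade, 10 mm short of its free end; the stock lies 170 mm from it along +y and reaches from 105 mm on its -x side to 15 mm on its +x side. To be left where it lies.
Mind the look-alikes: they are no part of the job. There is more than one size of the part that bears block_b; the job needs the smaller.

How it is judged:
By the outcome, as a careful person would: the job done as asked, in the order asked, and still so for the second after the job is handed in, with the robot touching nothing.
It also fails if it takes over 115 s, if anything falls off the work surface, if the arm or the gripper's body presses on something with over 40 N, if the wrist force passes 120 N, or if a joint passes its speed limit or range.

## Working session

There is one attempt and no reset: what is moved stays moved. The work goes in short steps, Python scripts to look and compute and a tool call to move; the robot and the scene stay as the last step left them, time stands still between calls to the robot, and variables do not carry over. Pictures are saved under pics/ and viewed, at most 14 in all, crops included, and the job is handed in when it is done.

Besides the shell and the picture viewer there is one more tool, called after "Request:" in YAML: its name, and indented under it one key for each argument. servo_tool: Moves the arm, as the interface text tells. Its arguments: {"type":"object","properties":{"steps":{"type":"array","items":{"type":"array"}}},"required":["steps"]}

```bash
ls; mkdir -p pics; cat > h.py <<'E'
import numpy as np, cv2
from scipy.spatial.transform import Rotation as R
from workcell import arm
def cam(im,st=None):
    """returns K, Rwc(world->cam), t"""
    if 'rvec' in im: return im['mtx'],cv2.Rodrigues(np.array(im['rvec'],float))[0],np.array(im['tvec'],float).ravel()
    q=st['ee_rot']; T=np.eye(4);T[:3,:3]=R.from_quat([q[1],q[2],q[3],q[0]]).as_matrix();T[:3,3]=st['ee_pos']
    C=np.linalg.inv(T@np.array(im['hand_eye'])); return im['mtx'],C[:3,:3],C[:3,3]
def ray(c,px):
    K,Rw,t=c; d=Rw.T@np.linalg.inv(K)@np.array([px[0],px[1],1.]); return -Rw.T@t,d
def onz(c,px,z):
    o,d=ray(c,px); return o+d*(z-o[2])/d[2]
def proj(c,P):
    K,Rw,t=c; p=(np.atleast_2d(P)@Rw.T+t)@np.array(K).T; return p[:,:2]/p[:,2:]
def tri(obs):
    A=np.zeros((3,3));b=np.zeros(3)
    for c,px in obs:
        o,d=ray(c,px);d=d/np.linalg.norm(d);M=np.eye(3)-np.outer(d,d);A+=M;b+=M@o
    return np.linalg.solve(A,b)
def save(im,n): cv2.imwrite('pics/'+n,cv2.cvtColor(im['color'],cv2.COLOR_RGB2BGR))
E
cat > a.py <<'E'
from h import *
names="tape_measure sanding_block block_a block_b pad_tape_tongue pad_sanding_top pad_long_top pad_square_top try_square".split()
st=arm.get_state();print({k:np.round(v,3) for k,v in st.items()})
for v in("top","side"):
    im=arm.get_image(v);save(im,v+'0.png');c=cam(im)
    print(v,np.round(-c[1].T@c[2],3))
    for n in names:
        for f in (arm.recognise,arm.tip_of):
            print(n,f.__name__,[(np.round(d['location']).tolist(),round(d['score'],2),np.round(onz(c,d['location'],.02)[:2],3).tolist()) for d in f(im,n)[:4]])
E
python3 a.py
```

```text
pics
{'time_s': np.float64(0.0), 'joint_pos': array([-1.346,  0.053,  1.614,  0.   ,  1.476, -0.119]), 'qd': array([-0.   ,  0.   ,  0.001, -0.   , -0.001,  0.002]), 'tau': array([-1.0000e-03, -3.9368e+01, -3.7018e+01, -0.0000e+00,  7.0000e-03,
        0.0000e+00]), 'ee_pos': array([ 0.211, -0.588,  0.23 ]), 'ee_rot': array([-0.001,  0.985,  0.171, -0.   ]), 'force': array([-0.362,  1.104,  0.818]), 'ft_torque': array([-0.029,  0.055, -0.046]), 'gripper_force': np.float64(0.0), 'gripper_width': np.float64(0.085)}
top [0.193 0.148 1.7  ]
tape_measure call [([424.0, 253.0], 0.71, [0.384, -0.197]), ([330.0, 222.0], 0.27, [0.484, 0.104])]
tape_measure call [([424.0, 254.0], 0.89, [0.379, -0.198])]
sanding_block call [([257.0, 256.0], 0.79, [0.374, 0.342])]
sanding_block call [([255.0, 254.0], 0.85, [0.379, 0.347]), ([350.0, 236.0], 0.52, [0.44, 0.041])]
block_a call [([159.0, 224.0], 0.82, [0.476, 0.663]), ([467.0, 259.0], 0.71, [0.366, -0.336]), ([300.0, 252.0], 0.7, [0.386, 0.203])]
block_a call [([301.0, 253.0], 0.78, [0.382, 0.199]), ([156.0, 226.0], 0.78, [0.47, 0.672]), ([422.0, 25
[... 1847 characters left out ...]
3, [0.376, -0.358]), ([310.0, 298.0], 0.22, [0.372, 0.36])]
pad_tape_tongue call [([303.0, 249.0], 0.66, [0.491, 0.123])]
pad_tape_tongue call [([308.0, 241.0], 0.93, [0.492, 0.07])]
pad_sanding_top call [([277.0, 278.0], 0.73, [0.503, 0.311])]
pad_sanding_top call [([277.0, 278.0], 0.98, [0.506, 0.31]), ([325.0, 249.0], 0.64, [0.421, 0.093])]
pad_long_top call [([332.0, 202.0], 0.46, [0.511, -0.237])]
pad_long_top call [([334.0, 200.0], 0.75, [0.508, -0.257])]
pad_square_top call [([322.0, 222.0], 0.72, [0.495, -0.075])]
pad_square_top call [([323.0, 224.0], 0.7, [0.485, -0.063])]
try_square call [([362.0, 257.0], 0.6, [0.289, 0.091])]
try_square call [([325.0, 245.0], 0.62, [0.428, 0.07])]
```

```bash
python3 -c "
import cv2
a=cv2.imread('pics/top0.png')[180:310,130:530];cv2.imwrite('pics/t0c.png',cv2.resize(a,(800,260),interpolation=cv2.INTER_CUBIC))
b=cv2.imread('pics/side0.png')[170:400,200:420];cv2.imwrite('pics/s0c.png',cv2.resize(b,(574,600),interpolation=cv2.INTER_CUBIC))"
```

```text
(no output)
```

View pics/t0c.png

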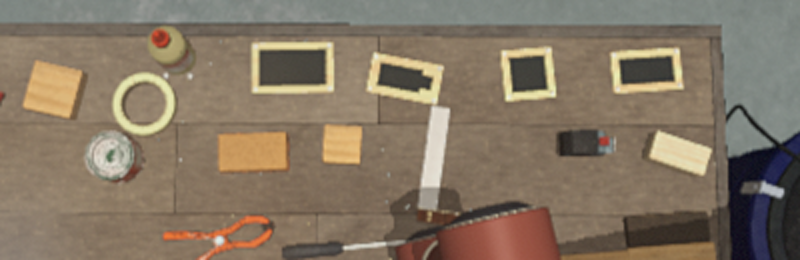

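View pics/s0c.png

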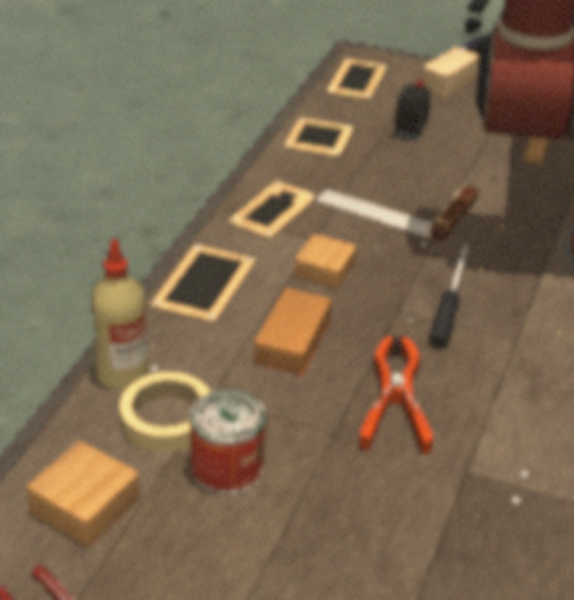

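Request:
servo_tool:
  steps:
    - [[0, 0, -0.1227], [0, 0, -0.01], 0]
    - [[0, 0, -0.1227], [0, 0, -0.01], 0]
    - [[0, 0, -0.1227], [0, 0, -0.01], 0]
    - [[0, 0, -0.1227], [0, 0, -0.01], 0]
    - [[0, 0, -0.1227], [0, 0, -0.01], 0]

```text
time_s: 2.4
ee_pos: [0.2106, -0.5884, 0.2817]
ee_rot: [-0.0, 0.886, 0.463, 0.0]
force: [0.7, -0.0, -0.6]
gripper_width: 0.085
gripper_force: 0.0
```

Request:
servo_tool:
  steps:
    - [[0, 0, -0.1227], [0, 0, -0.01], 0]
    - [[0, 0, -0.1227], [0, 0, -0.01], 0]
    - [[0, 0, -0.1227], [0, 0, -0.01], 0]
    - [[0, 0, -0.1227], [0, 0, -0.01], 0]
    - [[0, 0, -0.1227], [0, 0, -0.01], 0]

```text
time_s: 2.9
ee_pos: [0.2107, -0.5884, 0.3317]
ee_rot: [-0.0, 0.705, 0.709, 0.0]
force: [0.0, -0.0, -0.3]
gripper_width: 0.0855
gripper_force: 0.0
```

Request:
servo_tool:
  steps:
    - [[0, 0, 0], [0.035, 0.021, 0], 0]
    - [[0, 0, 0], [0.035, 0.021, 0], 0]
    - [[0, 0, 0], [0.035, 0.021, 0], 0]
    - [[0, 0, 0], [0.035, 0.021, 0], 0]
    - [[0, 0, 0], [0.035, 0.021, 0], 0]

```text
time_s: 3.4
ee_pos: [0.3162, -0.412, 0.3314]
ee_rot: [0.0, 0.707, 0.707, 0.0]
force: [-0.2, -0.5, -0.6]
gripper_width: 0.0858
gripper_force: 0.0
```

Request:
servo_tool:
  steps:
    - [[0, 0, 0], [0.035, 0.021, 0], 0]
    - [[0, 0, 0], [0.035, 0.021, 0], 0]
    - [[0, 0, 0], [0.035, 0.021, 0], 0]
    - [[0, 0, 0], [0.035, 0.021, 0], 0]
    - [[0, 0, 0], [0.0, 0.0, 0], 0]

```text
time_s: 3.9
ee_pos: [0.4014, -0.2701, 0.3318]
ee_rot: [0.0, 0.705, 0.709, 0.001]
force: [-1.2, -0.1, -0.3]
gripper_width: 0.0853
gripper_force: 0.0
```

```bash
cat > w.py <<'E'
import sys
from h import *
n=sys.argv[1]
st=arm.get_state();im=arm.get_image("wrist");save(im,n+'.png')
import pickle;pickle.dump((st,{k:im[k] for k in('mtx','hand_eye','color')}),open(n+'.pkl','wb'))
c=cam(im,st)
print(st['time_s'],np.round(st['ee_pos'],4),np.round(st['ee_rot'],4),'cam',np.round(-c[1].T@c[2],3))
for q,z in zip(sys.argv[2::2],sys.argv[3::2]):
    print(q,[(np.round(d['location']).tolist(),round(d['score'],2),np.round(onz(c,d['location'],float(z))[:2],3).tolist()) for d in arm.tip_of(im,q)[:4]])
print([np.round(onz(c,p,0.)[:2],3).tolist() for p in((0,0),(639,0),(639,479),(0,479))])
E
python3 w.py w1 tape_measure .033 block_a .022 pad_square_top .004 pad_long_top .004
```

```text
3.9 [ 0.4014 -0.2701  0.3318] [4.000e-04 7.050e-01 7.092e-01 7.000e-04] cam [ 0.401 -0.19   0.475]
tape_measure [([302.0, 113.0], 0.92, [0.385, -0.192])]
block_a [([286.0, 247.0], 0.63, [0.366, -0.342])]
pad_square_top [([418.0, 30.0], 0.88, [0.506, -0.109])]
pad_long_top [([413.0, 214.0], 0.83, [0.516, -0.305])]
[[0.076, -0.084], [0.732, -0.079], [0.895, -0.718], [-0.074, -0.723]]
```

View pics/w1.png

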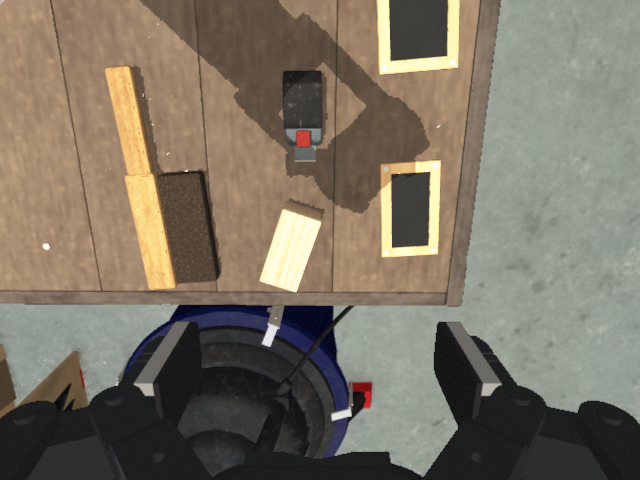

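Request:
servo_tool:
  steps:
    - [[0, 0, 0], [0.04, 0.004, 0], 0]
    - [[0, 0, 0], [0.04, 0.004, 0], 0]
    - [[0, 0, 0], [0.04, 0.004, 0], 0]
    - [[0, 0, 0], [0.04, 0.004, 0], 0]
    - [[0, 0, 0], [0, 0.0, 0], 0]

```text
time_s: 4.65
ee_pos: [0.4157, -0.1112, 0.3317]
ee_rot: [0.0, 0.706, 0.708, 0.001]
force: [-0.1, 0.2, -0.3]
gripper_width: 0.0852
gripper_force: 0.0
```

```bash
python3 w.py w2 tape_measure .033 block_a .022 pad_square_top .004 pad_long_top .004 pad_tape_tongue .004 try_square .002
```

```text
4.65 [ 0.4157 -0.1112  0.3317] [1.000e-04 7.059e-01 7.083e-01 6.000e-04] cam [ 0.415 -0.031  0.475]
tape_measure []
block_a [([278.0, 366.0], 0.72, [0.367, -0.346])]
pad_square_top [([394.0, 180.0], 0.96, [0.505, -0.107])]
pad_long_top [([389.0, 333.0], 0.91, [0.511, -0.307])]
pad_tape_tongue [([386.0, 28.0], 0.94, [0.487, 0.052])]
try_square [([341.0, 43.0], 0.55, [0.44, 0.037])]
[[0.09, 0.075], [0.746, 0.079], [0.907, -0.559], [-0.061, -0.563]]
```

Request:
servo_tool:
  steps:
    - [[0, 0, 0], [0.04, 0.004, 0], 0]
    - [[0, 0, 0], [0.04, 0.004, 0], 0]
    - [[0, 0, 0], [0.04, 0.004, 0], 0]
    - [[0, 0, 0], [0.04, 0.004, 0], 0]
    - [[0, 0, 0], [0.0, 0.0, 0], 0]

```text
time_s: 5.5
ee_pos: [0.4317, 0.0493, 0.3313]
ee_rot: [-0.001, 0.705, 0.709, 0.0]
force: [-0.4, -0.7, 0.5]
gripper_width: 0.0855
gripper_force: 0.0
```

```bash
python3 w.py w3 block_b .015 sanding_block .016 pad_square_top .004 pad_sanding_top .004 pad_tape_tongue .004 try_square .002
```

```text
5.5 [0.4317 0.0493 0.3313] [-5.000e-04  7.054e-01  7.089e-01  3.000e-04] cam [0.431 0.13  0.475]
block_b [([270.0, 41.0], 0.79, [0.382, 0.198]), ([270.0, 460.0], 0.78, [0.367, -0.348]), ([371.0, 432.0], 0.23, [0.51, -0.297])]
sanding_block []
pad_square_top [([373.0, 310.0], 0.91, [0.505, -0.113])]
pad_sanding_top []
pad_tape_tongue [([369.0, 184.0], 0.82, [0.492, 0.049])]
try_square [([373.0, 430.0], 0.16, [0.515, -0.306])]
[[0.105, 0.236], [0.761, 0.24], [0.922, -0.396], [-0.045, -0.403]]
```

Request:
servo_tool:
  steps:
    - [[0, 0, 0], [0.04, 0.0, 0], 0]
    - [[0, 0, 0], [0.04, 0.0, 0], 0]
    - [[0, 0, 0], [0.04, 0.0, 0], 0]
    - [[0, 0, 0], [0.04, 0.0, 0], 0]
    - [[0, 0, 0], [0.0, 0.0, 0], 0]

```text
time_s: 6.35
ee_pos: [0.4314, 0.2091, 0.331]
ee_rot: [-0.001, 0.706, 0.708, 0.0]
force: [0.5, -0.6, 0.3]
gripper_width: 0.0852
gripper_force: 0.0
```

```bash
python3 w.py w4 block_b .015 sanding_block .016  pad_sanding_top .004 pad_tape_tongue .004 
```

```text
6.35 [0.4314 0.2091 0.331 ] [-7.000e-04  7.058e-01  7.084e-01  0.000e+00] cam [0.431 0.29  0.475]
block_b [([278.0, 191.0], 0.69, [0.386, 0.203])]
sanding_block [([259.0, 58.0], 0.65, [0.371, 0.341])]
pad_sanding_top [([393.0, 121.0], 0.57, [0.515, 0.279])]
pad_tape_tongue [([360.0, 306.0], 0.83, [0.487, 0.052])]
[[0.105, 0.396], [0.76, 0.399], [0.921, -0.237], [-0.046, -0.243]]
```

View pics/w3.png

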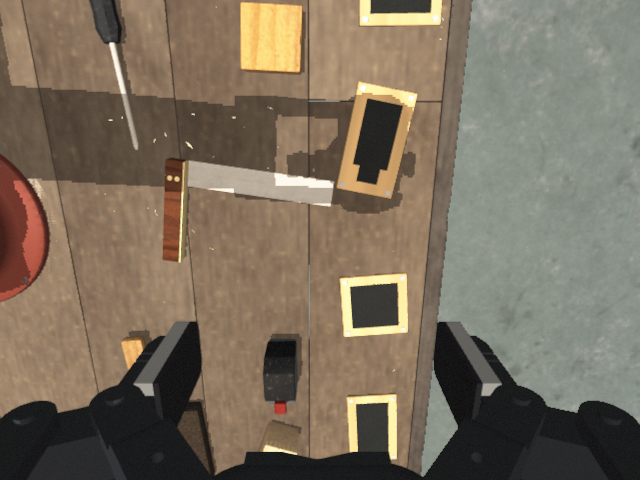

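Request:
servo_tool:
  steps:
    - [[0, 0, 0], [0.03, 0.0, 0], 0]
    - [[0, 0, 0], [0.03, 0.0, 0], 0]
    - [[0, 0, 0], [0.03, 0.0, 0], 0]
    - [[0, 0, 0], [0.03, 0.0, 0], 0]
    - [[0, 0, 0], [0.0, 0.0, 0], 0]

```text
time_s: 7.1
ee_pos: [0.4318, 0.3276, 0.331]
ee_rot: [-0.0, 0.707, 0.707, -0.0]
force: [-0.2, -0.7, -0.0]
gripper_width: 0.0858
gripper_force: 0.0
```

```bash
python3 w.py w5 sanding_block .016  pad_sanding_top .004 pad_tape_tongue .004
cat > fit.py <<'E'
from h import *
import pickle,sys
from scipy.optimize import minimize
S=4
# boxes: x0,x1,y0,y1,z0,z1
M=dict(pine=[(-.0225,.0225,-.045,.045,0,.045)],sand=[(-.031,.031,-.056,.056,0,.032)],beech=[(-.03,.03,-.03,.03,0,.03)],
 tape=[(-.019,.019,-.036,.035,0,.066),(-.009,.009,-.052,-.036,0,.004)],
 plong=[(-.0225,.0225,-.045,.045,0,0)],psand=[(-.031,.031,-.056,.056,0,0)],psq=[(-.03,.03,-.03,.03,0,0)],
 ptape=[(-.02,.02,-.036,.036,0,0),(-.012,.012,-.0525,-.03,0,0)])
def hulls(c,m,p,g=0):
    x,y,z,a=p;out=[]
    for b in m:
        P=np.array([[X,Y,Z] for X in(b[0]-g,b[1]+g) for Y in(b[2]-g,b[3]+g) for Z in b[4:]])
        P=P@R.from_euler('z',a).as_matrix().T+[x,y,z]
        out.append(cv2.convexHull(proj(c,P).astype(np.float32))[:,0])
    return out
def sil(c,m,p,box,S=S,g=0):
    x0,y0,w,h=box;I=np.zeros((h*S,w*S),np.uint8)
    for H in hulls(c,m,p,g): cv2.fillConvexPoly(I,np.round(((H+.5-[x0,y0])*S-.5)*16).astype(np.int32),1,shift=4)
    return I
def load(v):
    st,im=pickle.load(open(v+'.pkl','rb'));return cam(im,st),im['color']
def fit(name,p0,views,zfree=True):
    m=M[name];V=[];p0=np.array(p0,float)
    for v in views:
        c,img=load(v);H=np.vstack(hulls(c,m,p0));lo=np.maximum(H.min(0)-25,0).astype(int);hi=np.minimum(H.max(0)+25,[640,480]).astype(int)
        box=(*lo,*(hi-lo));crop=img[lo[1]:hi[1],lo[0]:hi[0]].copy();crop=cv2.resize(crop,None,fx=S,fy=S,interpolation=cv2.INTER_CUBIC)
        if name[0]=='p' and name!='pine':
            k=(crop.max(2)<70).astype(np.uint8)
            near=sil(c,m,p0,box,g=.006);k&=near
        else:
            out=sil(c,m,p0,box,g=.012);inn=cv2.erode(sil(c,m,p0,box),np.ones((9*S//2*2+1,)*2))
            k=np.where(out==0,0,np.where(inn,1,2)).astype(np.uint8);k[k==2]=3
            cv2.grabCut(crop,k,None,np.zeros((1,65)),np.zeros((1,65)),5,cv2.GC_INIT_WITH_MASK);k=(k&1).astype(np.uint8)
        n,l,s,_=cv2.connectedComponentsWithStats(k);k=(l==1+s[1:,4].argmax()).astype(np.uint8)
        k=cv2.morphologyEx(k,cv2.MORPH_CLOSE,np.ones((13,13)))
        V.append((c,box,k,crop))
    sc=np.array([.004,.004,.004,.04])
    def f(u):
        p=p0+u*sc
        if not zfree:p[2]=p0[2]
        e=0
        for c,b,k,_ in V:
            s=sil(c,m,p,b);e+=1-(s&k).sum()/(s|k).sum()
        return e/len(V)
    r=min((minimize(f,u0,method='Nelder-Mead',options=dict(initial_simplex=np.vstack([u0,u0+np.diag(d)]),xatol=.01,fatol=1e-4)) for u0,d in((np.zeros(4),np.ones(4)*1.5),(np.array([0,0,0,1.]),-np.ones(4)*1.5))),key=lambda r:r.fun)
    p=p0+r.x*sc
    if not zfree:p[2]=p0[2]
    tiles=[]
    for c,b,k,cr in V:
        o=cr.copy();cv2.drawContours(o,cv2.findContours(k,0,2)[0],-1,(0,255,255),1)
        cv2.drawContours(o,cv2.findContours(sil(c,m,p,b),0,2)[0],-1,(255,0,0),1);tiles.append(cv2.resize(o,(200,200)))
    print(name,views,'zfree' if zfree else 'zfix',np.round(p[:3],4),'deg',round(np.degrees(p[3]),2),'err',round(r.fun,3),flush=True)
    return p,np.hstack(tiles)
E
cat > f1.py <<'E'
from fit import *
J=[('pine',(.367,-.344,0,-.4),['w1','w2']),('plong',(.513,-.305,.004,0),['w1','w2']),('tape',(.383,-.192,0,0),['w1','w2']),('psq',(.505,-.109,.004,0),['w2','w3']),
('beech',(.384,.2,0,0),['w3','w4']),('ptape',(.492,.101,.004,-.2),['w3','w4']),('sand',(.372,.343,0,0),['w4','w5']),('psand',(.515,.28,.004,0),['w4','w5'])]
rows=[]
for n,p,v in J:
    p,t=fit(n,p,v);rows.append(t)
    fit(n,[*p[:2],.004 if n[0]=='p' and n!='pine' else 0,p[3]],v,False)
I=np.vstack([np.hstack(rows[i:i+2]) for i in (0,2,4,6)])
cv2.imwrite('pics/fit.png',cv2.resize(I,(600,600))[:,:,::-1])
E
python3 f1.py
```

```text
7.1 [0.4318 0.3276 0.331 ] [-4.000e-04  7.067e-01  7.075e-01 -1.000e-04] cam [0.432 0.408 0.475]
sanding_block [([261.0, 173.0], 0.61, [0.369, 0.342])]
pad_sanding_top [([386.0, 222.0], 0.92, [0.515, 0.282])]
pad_tape_tongue [([359.0, 386.0], 0.69, [0.49, 0.05])]
[[0.106, 0.515], [0.761, 0.517], [0.92, -0.12], [-0.047, -0.123]]
pine ['w1', 'w2'] zfree [ 0.3724 -0.3363  0.0047] deg -18.5 err 0.044
pine ['w1', 'w2'] zfix [ 0.3721 -0.3388  0.    ] deg -18.36 err 0.054
plong ['w1', 'w2'] zfree [ 0.5143 -0.3038 -0.0024] deg 3.8 err 0.077
plong ['w1', 'w2'] zfix [ 0.5124 -0.3021  0.004 ] deg 3.67 err 0.093
tape ['w1', 'w2'] zfree [ 0.3871 -0.1888 -0.0051] deg -0.04 err 0.09
tape ['w1', 'w2'] zfix [ 0.3872 -0.1892  0.    ] deg -0.76 err 0.11
psq ['w2', 'w3'] zfree [ 0.5069 -0.1079 -0.0007] deg 4.98 err 0.067
psq ['w2', 'w3'] zfix [ 0.5064 -0.1072  0.004 ] deg 4.88 err 0.082
beech ['w3', 'w4'] zfree [0.3851 0.1983 0.0008] deg -2.53 err 0.028
beech ['w3', 'w4'] zfix [0.385  0.1983 0.    ] deg -2.47 err 0.029
ptape ['w3', 'w4'] zfree [0.4983 0.1039 0.0022] deg -10.95 err 0.071
ptape ['w3', 'w4'] zfix [0.4987 0.104  0.004 ] deg -10.93 err 0.074
sand ['w4', 'w5'] zfree [ 0.3726  0.3421 -0.0051] deg 2.52 err 0.015
sand ['w4', 'w5'] zfix [0.3735 0.3426 0.    ] deg 2.52 err 0.022
psand ['w4', 'w5'] zfree [ 0.516   0.2811 -0.0014] deg 1.29 err 0.035
psand ['w4', 'w5'] zfix [0.5148 0.2809 0.004 ] deg 1.11 err 0.051
```

View pics/fit.png

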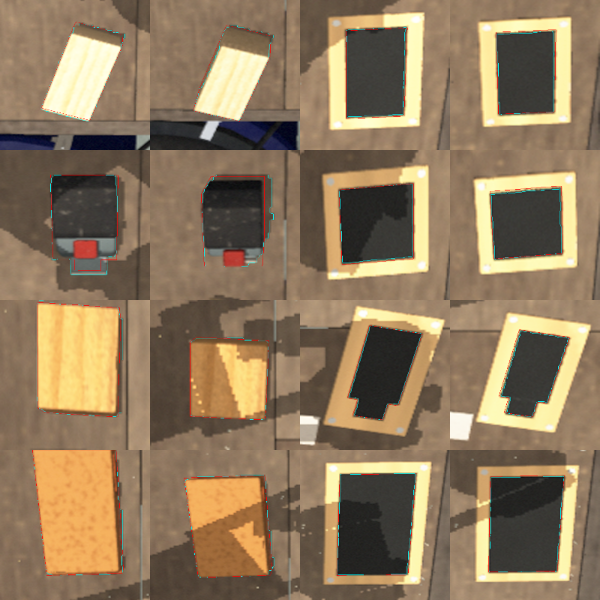

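Request:
servo_tool:
  steps:
    - [[0, 0, 0], [-0.041, -0.003, 0], 0]
    - [[0, 0, 0], [-0.041, -0.003, 0], 0]
    - [[0, 0, 0], [-0.041, -0.003, 0], 0]
    - [[0, 0, 0], [-0.041, -0.003, 0], 0]
    - [[0, 0, 0], [-0.041, -0.003, 0], 0]

```text
time_s: 7.8
ee_pos: [0.4161, 0.119, 0.3315]
ee_rot: [0.001, 0.708, 0.707, 0.0]
force: [0.5, -0.8, 1.4]
gripper_width: 0.0853
gripper_force: 0.0
```

Request:
servo_tool:
  steps:
    - [[0, 0, 0], [-0.041, -0.003, 0], 0]
    - [[0, 0, 0], [-0.041, -0.003, 0], 0]
    - [[0, 0, 0], [-0.041, -0.003, 0], 0]
    - [[0, 0, 0], [-0.041, -0.003, 0], 0]
    - [[0, 0, 0], [-0.041, -0.003, 0], 0]

```text
time_s: 8.3
ee_pos: [0.4005, -0.0859, 0.3317]
ee_rot: [0.001, 0.708, 0.706, 0.0]
force: [0.0, 0.5, -0.5]
gripper_width: 0.0855
gripper_force: 0.0
```

Request:
servo_tool:
  steps:
    - [[0, 0, 0], [-0.041, -0.003, 0.03], 0]
    - [[0, 0, 0], [-0.041, -0.003, 0.03], 0]
    - [[0, 0, 0], [-0.041, -0.003, 0.03], 0]
    - [[0, 0, 0], [-0.041, -0.003, 0.02], 0]
    - [[0, 0, 0], [0, -0.003, 0], 0]

```text
time_s: 8.8
ee_pos: [0.3836, -0.2482, 0.219]
ee_rot: [-0.003, 0.71, 0.705, -0.001]
force: [0.4, -0.6, -1.0]
gripper_width: 0.0853
gripper_force: 0.0
```

```bash
python3 w.py w6 tape_measure .033 block_a .022 
cat > f2.py <<'E'
from fit import *
r=[]
for z in (True,False):
    p,t=fit('tape',(.387,-.189,0,0),['w1','w6'],z);r.append(t)
p,t=fit('tape',(.387,-.189,0,0),['w6'],False);r.append(np.hstack([t,t]))
cv2.imwrite('pics/fit2.png',np.vstack(r)[:,:,::-1])
E
python3 f2.py; python3 -c "
import cv2;a=cv2.imread('pics/fit2.png');b=cv2.imread('pics/w6.png');cv2.imwrite('pics/f2c.png',cv2.hconcat([cv2.resize(a,(400,600)),cv2.resize(b[:,120:440],(400,600))]))"
```

```text
8.8 [ 0.3836 -0.2482  0.219 ] [-0.0031  0.7096  0.7046 -0.0008] cam [ 0.385 -0.168  0.363]
tape_measure [([323.0, 140.0], 0.78, [0.387, -0.189])]
block_a [([301.0, 309.0], 0.69, [0.367, -0.343])]
[[0.134, -0.083], [0.635, -0.086], [0.75, -0.571], [0.013, -0.571]]
tape ['w1', 'w6'] zfree [ 0.3871 -0.1883 -0.0086] deg 0.99 err 0.082
tape ['w1', 'w6'] zfix [ 0.3873 -0.1891  0.    ] deg 0.66 err 0.095
tape ['w6'] zfix [ 0.3868 -0.1887  0.    ] deg 0.48 err 0.094
```

View pics/f2c.png

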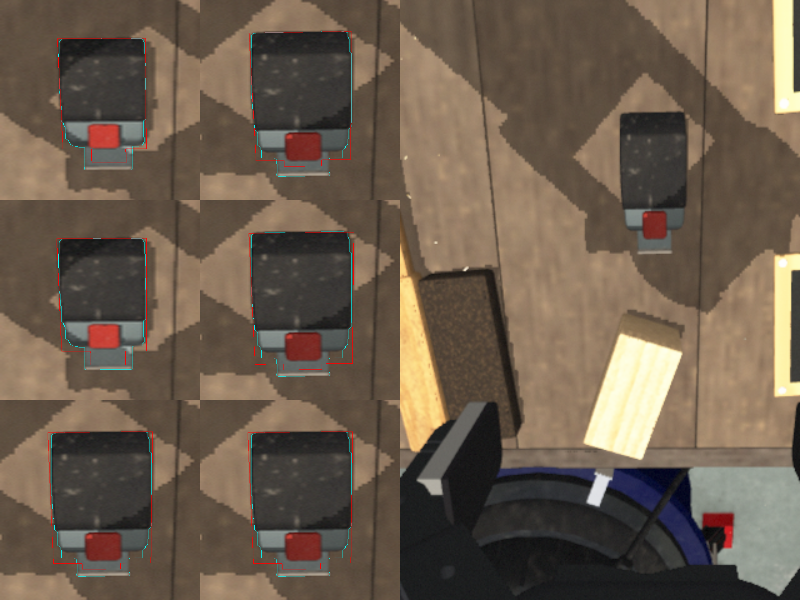

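Request:
servo_tool:
  steps:
    - [[0, 0, 0], [0.02, 0, 0.025], 0]
    - [[0, 0, 0], [0.02, 0, 0.025], 0]
    - [[0, 0, 0], [0.017, 0, 0.025], 0]
    - [[0, 0, 0], [0, 0, 0.025], 0]
    - [[0, 0, 0], [0, 0, 0], 0]

```text
time_s: 9.45
ee_pos: [0.3854, -0.1858, 0.1206]
ee_rot: [-0.002, 0.706, 0.708, -0.0]
force: [-0.0, -0.3, -0.5]
gripper_width: 0.0854
gripper_force: 0.0
```

Request:
servo_tool:
  steps:
    - [[0, 0, 0], [0, 0, 0.02], 0]
    - [[0, 0, 0], [0, 0, 0.02], 0]
    - [[0, 0, 0], [0, 0, 0.02], 0]
    - [[0, 0, 0], [0, 0, 0], 0]
    - [[0, 0, 0], [0, 0, 0], 0]

```text
time_s: 9.95
ee_pos: [0.3878, -0.1887, 0.0648]
ee_rot: [0.001, 0.707, 0.707, 0.0]
force: [-0.1, 0.7, 0.9]
gripper_width: 0.0853
gripper_force: 0.0
```

Request:
servo_tool:
  steps:
    - [[0, 0, 0], [0, 0, 0.016], 0]
    - [[0, 0, 0], [0, 0, 0.016], 0]
    - [[0, 0, 0], [0, 0, 0.016], 0]
    - [[0, 0, 0], [0, 0, 0], 0]
    - [[0, 0, 0], [0, 0, 0], 0]

```text
time_s: 10.45
ee_pos: [0.3879, -0.189, 0.0166]
ee_rot: [0.001, 0.707, 0.707, 0.0]
force: [-1.0, -0.3, -0.3]
gripper_width: 0.0858
gripper_force: 0.0
```

Request:
servo_tool:
  steps:
    - [[0, 0, 0], [0, 0, 0], 100]
    - [[0, 0, 0], [0, 0, 0], 180]
    - [[0, 0, 0], [0, 0, 0], 255]
    - [[0, 0, 0], [0, 0, 0], 255]
    - [[0, 0, 0], [0, 0, 0], 255]

```text
time_s: 10.95
ee_pos: [0.3873, -0.1887, 0.0157]
ee_rot: [0.001, 0.707, 0.707, 0.0]
force: [-0.6, -0.9, 5.2]
gripper_width: 0.0355
gripper_force: 59.9
```

Request:
servo_tool:
  steps:
    - [[0, 0, 0], [0, 0, 0], 255]
    - [[0, 0, 0], [0, 0, 0], 255]
    - [[0, 0, 0], [0, 0, 0], 255]
    - [[0, 0, 0], [0, 0, -0.005], 255]
    - [[0, 0, 0], [0, 0, -0.005], 255]

```text
time_s: 11.45
ee_pos: [0.3861, -0.1877, 0.0244]
ee_rot: [-0.001, 0.707, 0.707, -0.0]
force: [0.1, -0.3, -2.4]
gripper_width: 0.0354
gripper_force: 59.8
```

Request:
servo_tool:
  steps:
    - [[0, 0, 0], [0, 0, -0.03], 255]
    - [[0, 0, 0], [0, 0, -0.04], 255]
    - [[0, 0, 0], [0.0325, 0.012, 0], 255]
    - [[0, 0, 0], [0.0325, 0.0125, 0], 255]
    - [[0, 0, 0], [0.0325, 0.0125, 0], 255]

```text
time_s: 11.95
ee_pos: [0.4239, -0.0898, 0.0952]
ee_rot: [0.0, 0.708, 0.707, 0.0]
force: [1.2, 0.4, -2.3]
gripper_width: 0.0353
gripper_force: 60.3
```

Request:
servo_tool:
  steps:
    - [[0, 0, 0], [0.0325, 0.0125, 0], 255]
    - [[0, 0, 0], [0.0325, 0.0125, 0], 255]
    - [[0, 0, 0], [0.0325, 0.0125, 0], 255]
    - [[0, 0, 0], [0.0325, 0.0125, 0], 255]
    - [[0, 0, 0], [0.0325, 0.0125, 0], 255]

```text
time_s: 12.45
ee_pos: [0.4861, 0.0733, 0.0946]
ee_rot: [-0.0, 0.707, 0.707, -0.0]
force: [0.3, 0.1, -1.3]
gripper_width: 0.0353
gripper_force: 60.3
```

Request:
servo_tool:
  steps:
    - [[0, 0, 0], [0.0325, 0.0125, 0], 255]
    - [[0, 0, 0.0954], [0, 0, 0], 255]
    - [[0, 0, 0.0954], [0, 0, 0], 255]
    - [[0, 0, 0], [0, 0, 0], 255]
    - [[0, 0, 0], [0, 0, 0], 255]

```text
time_s: 12.95
ee_pos: [0.4984, 0.1042, 0.0945]
ee_rot: [-0.0, 0.771, 0.637, -0.0]
force: [0.2, -0.1, -1.5]
gripper_width: 0.0353
gripper_force: 60.4
```

```bash
python3 w.py w7 pad_tape_tongue .004; python3 -c "
import pickle,numpy as np
from h import *
s=arm.get_state();print(s['ee_pos'],s['ee_rot'],s['gripper_width'],s['force'])"
```

```text
12.95 [0.4984 0.1042 0.0945] [-2.000e-04  7.707e-01  6.372e-01 -3.000e-04] cam [0.514 0.183 0.238]
pad_tape_tongue []
[[0.363, 0.267], [0.686, 0.206], [0.704, -0.123], [0.227, -0.033]]
[0.4985969  0.10402134 0.09475631] [-1.08377447e-04  7.70978784e-01  6.36860808e-01 -1.14587602e-04] 0.03553133229130244 [-0.50160926 -0.43401766 -2.03240323]
```

View pics/w7.png

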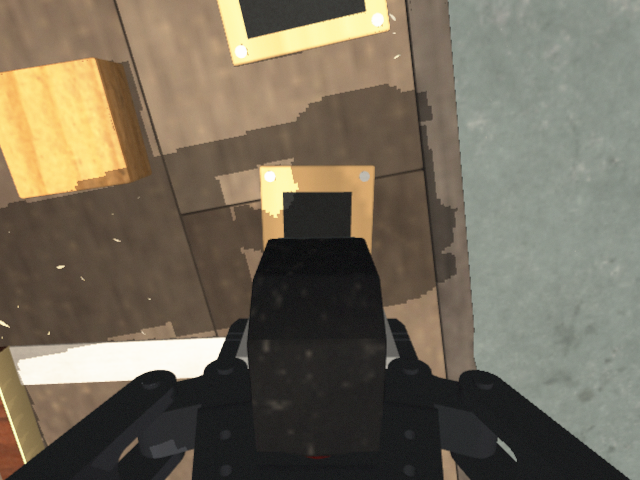

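Request:
servo_tool:
  steps:
    - [[0, 0, 0], [0, 0, 0.02], 255]
    - [[0, 0, 0], [0, 0, 0.025], 255]
    - [[0, 0, 0], [0, 0, 0.02], 255]
    - [[0, 0, 0], [0, 0, 0.006], 255]
    - [[0, 0, 0], [0, 0, 0], 255]

```text
time_s: 13.55
ee_pos: [0.4979, 0.104, 0.023]
ee_rot: [-0.001, 0.771, 0.637, -0.001]
force: [1.3, 0.9, -1.1]
gripper_width: 0.0355
gripper_force: 60.3
```

Request:
servo_tool:
  steps:
    - [[0, 0, 0], [0, 0, 0.002], 255]
    - [[0, 0, 0], [0, 0, 0.001], 255]
    - [[0, 0, 0], [0, 0, 0.001], 255]
    - [[0, 0, 0], [0, 0, 0], 255]
    - [[0, 0, 0], [0, 0, 0], 255]

```text
time_s: 14.05
ee_pos: [0.4991, 0.1043, 0.0202]
ee_rot: [0.0, 0.771, 0.637, 0.0]
force: [0.1, 0.4, -1.8]
gripper_width: 0.0354
gripper_force: 60.3
```

Request:
servo_tool:
  steps:
    - [[0, 0, 0], [0, 0, 0.0008], 255]
    - [[0, 0, 0], [0, 0, 0.0007], 255]
    - [[0, 0, 0], [0, 0, 0], 255]
    - [[0, 0, 0], [0, 0, 0], 255]
    - [[0, 0, 0], [0, 0, 0], 255]

```text
time_s: 14.55
ee_pos: [0.4991, 0.1043, 0.0197]
ee_rot: [-0.0, 0.771, 0.637, -0.0]
force: [-4.7, -0.0, 7.6]
gripper_width: 0.0359
gripper_force: 61.4
```

Request:
servo_tool:
  steps:
    - [[0, 0, 0], [0, 0, 0], 150]
    - [[0, 0, 0], [0, 0, 0], 80]
    - [[0, 0, 0], [0, 0, 0], 0]
    - [[0, 0, 0], [0, 0, 0], 0]
    - [[0, 0, 0], [0, 0, 0], 0]

```text
time_s: 15.05
ee_pos: [0.4988, 0.1042, 0.0183]
ee_rot: [-0.0, 0.771, 0.637, -0.0]
force: [-0.2, -0.8, 0.5]
gripper_width: 0.0854
gripper_force: 0.0
```

Request:
servo_tool:
  steps:
    - [[0, 0, 0], [0, 0, -0.02], 0]
    - [[0, 0, 0], [0, 0, -0.04], 0]
    - [[0, 0, 0], [0, 0, -0.05], 0]
    - [[0, 0, 0], [0, 0, -0.05], 0]
    - [[0, 0, 0], [0, 0, -0.04], 0]

```text
time_s: 15.55
ee_pos: [0.4993, 0.1043, 0.2217]
ee_rot: [0.001, 0.771, 0.637, 0.001]
force: [0.8, 0.5, 0.2]
gripper_width: 0.0858
gripper_force: 0.0
```

Request:
servo_tool:
  steps:
    - [[0, 0, -0.0954], [0, 0, 0], 0]
    - [[0, 0, -0.0954], [0, 0, 0], 0]
    - [[0, 0, 0], [0, 0, 0], 0]
    - [[0, 0, 0], [0, 0, 0], 0]
    - [[0, 0, 0], [0, 0, 0], 0]

```text
time_s: 16.05
ee_pos: [0.4986, 0.1042, 0.2178]
ee_rot: [-0.0, 0.708, 0.707, -0.0]
force: [-0.3, -1.0, 0.4]
gripper_width: 0.0852
gripper_force: 0.0
```

```bash
python3 w.py w8 pad_tape_tongue .004 tape_measure .037 sanding_block .016 block_b .015; python3 -c "
from fit import *
fit('tape',(.4985,.104,.004,-.19),['w8'],False)
fit('beech',(.385,.1983,0,-.04),['w8'],False)"
```

```text
16.05 [0.4986 0.1042 0.2178] [-3.000e-04  7.076e-01  7.066e-01 -4.000e-04] cam [0.499 0.185 0.361]
pad_tape_tongue [([306.0, 264.0], 0.89, [0.488, 0.048])]
tape_measure []
sanding_block []
block_b [([172.0, 90.0], 0.67, [0.383, 0.2])]
[[0.251, 0.267], [0.75, 0.267], [0.87, -0.219], [0.133, -0.219]]
tape ['w8'] zfix [0.4907 0.113  0.004 ] deg -8.77 err 0.384
beech ['w8'] zfix [0.3846 0.198  0.    ] deg -2.53 err 0.033
```

View pics/w8.png

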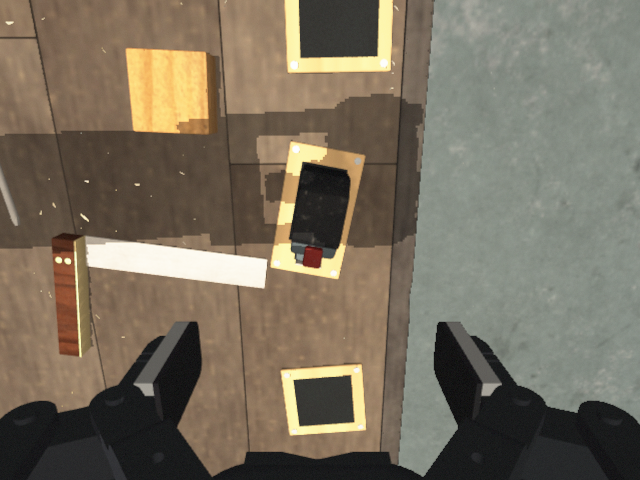

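Request:
servo_tool:
  steps:
    - [[0, 0, 0], [0.04, -0.021, 0.01], 0]
    - [[0, 0, 0], [0.04, -0.021, 0.02], 0]
    - [[0, 0, 0], [0.04, -0.021, 0.02], 0]
    - [[0, 0, 0], [0.04, -0.021, 0.02], 0]
    - [[0, 0, 0], [0.04, -0.021, 0.02], 0]

```text
time_s: 16.8
ee_pos: [0.3929, 0.3057, 0.1279]
ee_rot: [0.0, 0.707, 0.707, 0.0]
force: [0.7, 0.8, 0.1]
gripper_width: 0.0852
gripper_force: 0.0
```

Request:
servo_tool:
  steps:
    - [[0, 0, 0], [0.038, -0.0206, 0.02], 0]
    - [[0, 0, -0.044], [0, 0, 0.02], 0]
    - [[0, 0, 0], [0, 0, 0.02], 0]
    - [[0, 0, 0], [0, 0, 0], 0]
    - [[0, 0, 0], [0, 0, 0], 0]

```text
time_s: 17.3
ee_pos: [0.3732, 0.3422, 0.0685]
ee_rot: [-0.0, 0.691, 0.722, -0.0]
force: [0.1, -0.3, -0.1]
gripper_width: 0.0852
gripper_force: 0.0
```

Request:
servo_tool:
  steps:
    - [[0, 0, 0], [0, 0, 0.02], 0]
    - [[0, 0, 0], [0, 0, 0.02], 0]
    - [[0, 0, 0], [0, 0, 0.018], 0]
    - [[0, 0, 0], [0, 0, 0.006], 0]
    - [[0, 0, 0], [0, 0, 0], 0]

```text
time_s: 17.8
ee_pos: [0.3736, 0.3421, 0.0047]
ee_rot: [-0.0, 0.692, 0.722, -0.0]
force: [0.4, -0.5, -0.1]
gripper_width: 0.0852
gripper_force: 0.0
```

Request:
servo_tool:
  steps:
    - [[0, 0, 0], [0, 0, 0], 60]
    - [[0, 0, 0], [0, 0, 0], 120]
    - [[0, 0, 0], [0, 0, 0], 255]
    - [[0, 0, 0], [0, 0, 0], 255]
    - [[0, 0, 0], [0, 0, 0], 255]

```text
time_s: 18.3
ee_pos: [0.3747, 0.3432, 0.0063]
ee_rot: [0.0, 0.691, 0.722, 0.002]
force: [0.9, -0.6, 6.9]
gripper_width: 0.0604
gripper_force: 67.1
```

Request:
servo_tool:
  steps:
    - [[0, 0, 0], [0, 0, 0], 255]
    - [[0, 0, 0], [0, 0, 0], 255]
    - [[0, 0, 0], [0, 0, -0.02], 255]
    - [[0, 0, 0], [0, 0, -0.02], 255]
    - [[0, 0, 0], [0, 0, 0], 255]

```text
time_s: 18.8
ee_pos: [0.3752, 0.3437, 0.0474]
ee_rot: [0.001, 0.691, 0.723, 0.003]
force: [1.1, 0.4, -1.0]
gripper_width: 0.0604
gripper_force: 66.5
```

```bash
python3 w.py w9 sanding_block .06; python3 -c "
from h import *
for i in range(3):
  s=arm.get_state();print(s['time_s'],s['ee_pos'],s['ee_rot'],s['gripper_width'],s['force'])"
python3 -c "
import cv2;b=cv2.imread('pics/w9.png');cv2.imwrite('pics/w9c.png',b)"
```

```text
18.8 [0.3752 0.3437 0.0474] [6.000e-04 6.913e-01 7.225e-01 3.000e-03] cam [0.371 0.424 0.191]
sanding_block [([314.0, 342.0], 0.86, [0.374, 0.343])]
[[0.239, 0.462], [0.503, 0.474], [0.578, 0.219], [0.19, 0.204]]
18.9 [0.37331189 0.34234054 0.04443707] [8.09785494e-05 6.91368902e-01 7.22501811e-01 4.10126694e-04] 0.06053293891197889 [ 0.19891103  0.19745158 -1.59352784]
18.9 [0.37331189 0.34234054 0.04443707] [8.09785494e-05 6.91368902e-01 7.22501811e-01 4.10126694e-04] 0.06053293891197889 [ 0.19891103  0.19745158 -1.59352784]
18.9 [0.37331189 0.34234054 0.04443707] [8.09785494e-05 6.91368902e-01 7.22501811e-01 4.10126694e-04] 0.06053293891197889 [ 0.19891103  0.19745158 -1.59352784]
```

View pics/w9c.png

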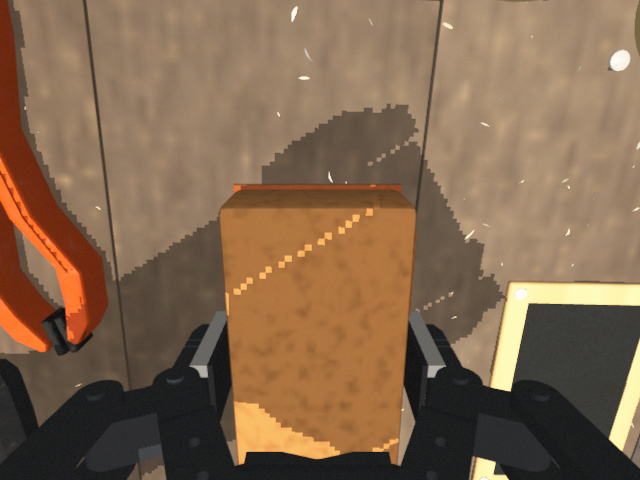

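Request:
servo_tool:
  steps:
    - [[0, 0, 0.0236], [0, 0, -0.03], 255]
    - [[0, 0, 0], [-0.016, 0.035, 0], 255]
    - [[0, 0, 0], [-0.016, 0.035, 0], 255]
    - [[0, 0, 0], [-0.016, 0.035, 0], 255]
    - [[0, 0, 0], [-0.0161, 0.0356, 0], 255]

```text
time_s: 19.4
ee_pos: [0.5152, 0.2799, 0.0724]
ee_rot: [-0.001, 0.7, 0.714, -0.001]
force: [0.1, 1.5, -0.6]
gripper_width: 0.0605
gripper_force: 66.5
```

Request:
servo_tool:
  steps:
    - [[0, 0, 0], [0, 0, 0.02], 255]
    - [[0, 0, 0], [0, 0, 0.025], 255]
    - [[0, 0, 0], [0, 0, 0.014], 255]
    - [[0, 0, 0], [0, 0, 0], 255]
    - [[0, 0, 0], [0, 0, 0], 255]

```text
time_s: 19.9
ee_pos: [0.5145, 0.281, 0.0148]
ee_rot: [-0.0, 0.7, 0.714, -0.001]
force: [-0.2, 0.5, 0.1]
gripper_width: 0.0603
gripper_force: 67.2
```

Request:
servo_tool:
  steps:
    - [[0, 0, 0], [0, 0, 0.002], 255]
    - [[0, 0, 0], [0, 0, 0.002], 255]
    - [[0, 0, 0], [0, 0, 0.002], 255]
    - [[0, 0, 0], [0, 0, 0], 255]
    - [[0, 0, 0], [0, 0, 0], 255]

```text
time_s: 20.4
ee_pos: [0.5155, 0.2813, 0.0103]
ee_rot: [0.0, 0.7, 0.714, 0.0]
force: [-1.0, -0.5, 4.0]
gripper_width: 0.0602
gripper_force: 67.8
```

Request:
servo_tool:
  steps:
    - [[0, 0, 0], [0, 0, 0.0005], 255]
    - [[0, 0, 0], [0, 0, 0], 120]
    - [[0, 0, 0], [0, 0, 0], 60]
    - [[0, 0, 0], [0, 0, 0], 0]
    - [[0, 0, 0], [0, 0, 0], 0]

```text
time_s: 20.9
ee_pos: [0.5148, 0.2809, 0.0084]
ee_rot: [-0.0, 0.7, 0.714, -0.0]
force: [-0.1, 0.5, -0.6]
gripper_width: 0.085
gripper_force: 0.0
```

Request:
servo_tool:
  steps:
    - [[0, 0, 0], [0, 0, -0.02], 0]
    - [[0, 0, 0], [0, 0, -0.04], 0]
    - [[0, 0, 0.0201], [0, 0, -0.05], 0]
    - [[0, 0, 0], [0, 0, -0.05], 0]
    - [[0, 0, 0], [0, 0, -0.05], 0]

```text
time_s: 21.4
ee_pos: [0.5147, 0.2808, 0.2204]
ee_rot: [-0.0, 0.707, 0.707, -0.0]
force: [1.0, 0.9, 0.6]
gripper_width: 0.0854
gripper_force: 0.0
```

Request:
servo_tool:
  steps:
    - [[0, 0, 0], [-0.02, -0.01, 0], 0]
    - [[0, 0, 0], [-0.02, -0.01, 0], 0]
    - [[0, 0, 0], [-0.02, -0.01, 0], 0]
    - [[0, 0, 0], [0, 0, 0], 0]
    - [[0, 0, 0], [0, 0, 0], 0]

```text
time_s: 21.9
ee_pos: [0.4852, 0.221, 0.2187]
ee_rot: [-0.0, 0.707, 0.707, 0.0]
force: [-0.3, 0.6, 0.3]
gripper_width: 0.0855
gripper_force: 0.0
```

```bash
python3 w.py w10 sanding_block .02 tape_measure .037 pad_tape_tongue .004; cat > chk.py <<'E'
from fit import *
# overlay: pad outline (green) at fitted pad pose, object outline (red) at intended pose
v=sys.argv[1];c,img=load(v);big=cv2.resize(img,None,fx=4,fy=4,interpolation=cv2.INTER_CUBIC)
PAD=dict(psand=(.042,.067),ptape=(.033,.059),plong=(.0345,.057),psq=(.042,.042))
T=dict(psand=(.515,.281,.02),ptape=(.4985,.104,-.1908),plong=(.5124,-.3021,.064),psq=(.5064,-.1072,.0852))
OBJ=dict(psand='sand',ptape='tape',plong='pine',psq='beech')
tiles=[]
for k in sys.argv[2:]:
    x,y,a=T[k];w,h=PAD[k];Rz=R.from_euler('z',a).as_matrix()
    o=big.copy()
    if k!='ptape':
        P=np.array([[-w,-h,0],[w,-h,0],[w,h,0],[-w,h,0]])@Rz.T+[x,y,.004]
        cv2.polylines(o,[np.int32(4*proj(c,P)+1.5)],1,(0,255,0),1)
    for H in hulls(c,M[OBJ[k]],(x,y,.004,a)): cv2.polylines(o,[np.int32(4*H+1.5)],1,(255,0,0),1)
    u=np.int32(4*proj(c,[[x,y,.02]])[0]);u=np.maximum(u,[200,200]);tiles.append(cv2.resize(o[u[1]-200:u[1]+200,u[0]-200:u[0]+200],(400,400)))
cv2.imwrite('pics/chk_'+v+'.png',np.hstack(tiles)[:,:,::-1])
E
python3 chk.py w10 psand ptape; python3 -c "
from fit import *
fit('sand',(.515,.281,.004,.02),['w10'],False)"
```

```text
21.9 [0.4852 0.221  0.2187] [-1.000e-04  7.073e-01  7.070e-01  3.000e-04] cam [0.485 0.302 0.362]
sanding_block [([351.0, 140.0], 0.97, [0.513, 0.279])]
tape_measure []
pad_tape_tongue [([322.0, 367.0], 0.55, [0.491, 0.051])]
[[0.237, 0.383], [0.737, 0.384], [0.858, -0.103], [0.12, -0.103]]
sand ['w10'] zfix [0.5109 0.2884 0.004 ] deg 1.14 err 0.246
```

View pics/chk_w10.png

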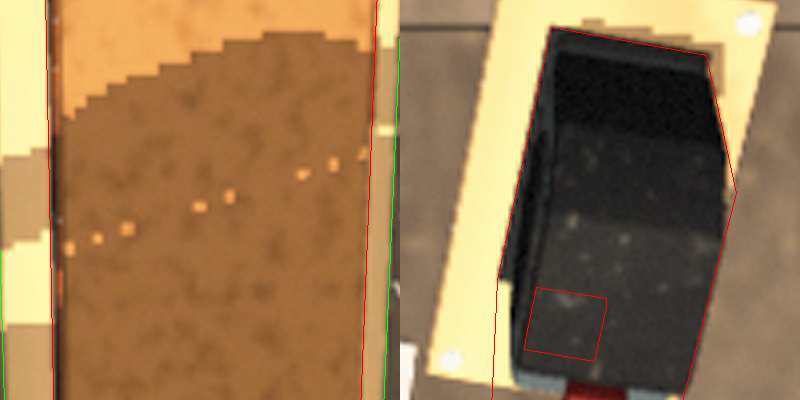

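Request:
servo_tool:
  steps:
    - [[0, 0, 0], [-0.041, -0.007, 0], 0]
    - [[0, 0, 0], [-0.041, -0.007, 0], 0]
    - [[0, 0, 0], [-0.041, -0.007, 0], 0]
    - [[0, 0, 0], [-0.041, -0.007, 0], 0]
    - [[0, 0, 0], [-0.041, -0.007, 0], 0]

```text
time_s: 22.6
ee_pos: [0.4501, 0.015, 0.219]
ee_rot: [0.0, 0.707, 0.708, 0.0]
force: [1.2, -0.2, 0.1]
gripper_width: 0.0851
gripper_force: 0.0
```

Request:
servo_tool:
  steps:
    - [[0, 0, 0], [-0.041, -0.007, 0], 0]
    - [[0, 0, 0], [-0.041, -0.007, 0], 0]
    - [[0, 0, 0], [-0.041, -0.007, 0], 0]
    - [[0, 0, 0], [-0.041, -0.007, 0], 0]
    - [[0, 0, 0], [-0.041, -0.007, 0], 0]

```text
time_s: 23.1
ee_pos: [0.4152, -0.1905, 0.2191]
ee_rot: [0.0, 0.707, 0.707, 0.0]
force: [0.1, -0.5, -0.3]
gripper_width: 0.0857
gripper_force: 0.0
```

Request:
servo_tool:
  steps:
    - [[0, 0, 0], [-0.041, -0.007, 0], 0]
    - [[0, 0, 0], [-0.041, -0.007, 0], 0]
    - [[0, 0, 0], [-0.041, -0.007, 0], 0]
    - [[0, 0, 0], [-0.041, -0.007, 0], 0]
    - [[0, 0, 0], [-0.041, -0.007, 0], 0]

```text
time_s: 23.6
ee_pos: [0.3803, -0.3958, 0.2188]
ee_rot: [0.0, 0.707, 0.707, 0.0]
force: [1.0, 0.4, 0.6]
gripper_width: 0.0856
gripper_force: 0.0
```

Request:
servo_tool:
  steps:
    - [[0, 0, 0], [0, 0, 0], 0]
    - [[0, 0, 0], [0, 0, 0], 0]
    - [[0, 0, 0], [0, 0, 0], 0]
    - [[0, 0, 0], [0, 0, 0], 0]
    - [[0, 0, 0], [0, 0, 0], 0]

```text
time_s: 24.1
ee_pos: [0.3808, -0.393, 0.219]
ee_rot: [0.0, 0.706, 0.708, 0.0]
force: [-1.0, -0.3, -0.3]
gripper_width: 0.0852
gripper_force: 0.0
```

```bash
python3 w.py w11 block_a .022 pad_long_top .004; python3 -c "
from fit import *
r=[]
p,t=fit('pine',(.370,-.339,0,-.32),['w11'],False);r.append(t)
p,t=fit('pine',(.370,-.339,0,-.32),['w1','w11']);r.append(t)
p,t=fit('plong',(.512,-.302,.004,.06),['w11'],False);r.append(t)
p,t=fit('plong',(.512,-.302,.004,.06),['w2','w11']);
cv2.imwrite('pics/fit3.png',np.hstack(r)[:,:,::-1])"
```

```text
24.1 [ 0.3808 -0.393   0.219 ] [1.000e-04 7.064e-01 7.078e-01 0.000e+00] cam [ 0.381 -0.312  0.363]
block_a [([301.0, 146.0], 0.64, [0.367, -0.34])]
pad_long_top [([474.0, 98.0], 0.78, [0.511, -0.303])]
[[0.132, -0.231], [0.633, -0.229], [0.755, -0.717], [0.016, -0.719]]
pine ['w11'] zfix [ 0.3711 -0.3398  0.    ] deg -18.5 err 0.01
pine ['w1', 'w11'] zfree [ 0.3712 -0.3397  0.0008] deg -18.43 err 0.028
plong ['w11'] zfix [ 0.5016 -0.3618  0.004 ] deg 23.61 err 0.877
plong ['w2', 'w11'] zfree [ 0.518  -0.3163 -0.0224] deg 4.22 err 0.474
```

View pics/fit3.png

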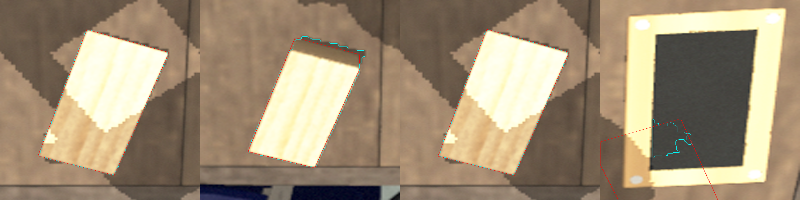

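```bash
sed -i 's/<70)/<105)/; s/g=.006/g=.009/' fit.py; python3 -c "
from fit import *
p,t=fit('plong',(.512,-.302,.004,.06),['w11'],False);r=[t]
fit('plong',(.512,-.302,.004,.06),['w1','w2','w11'],False)
fit('plong',(.512,-.302,.004,.06),['w1','w2','w11'])
p,t=fit('psq',(.5064,-.107,.004,.085),['w2','w3','w8'],False);r+=[t]
p,t=fit('psq',(.5064,-.107,.004,.085),['w2','w3','w8'])
fit('ptape',(.4985,.104,.004,-.19),['w3','w4','w5'],False)
fit('psand',(.515,.281,.004,.02),['w4','w5'],False)
"
```

```text
plong ['w11'] zfix [ 0.5124 -0.3014  0.004 ] deg 4.06 err 0.041
plong ['w1', 'w2', 'w11'] zfix [ 0.5124 -0.3014  0.004 ] deg 4.25 err 0.056
plong ['w1', 'w2', 'w11'] zfree [ 0.5128 -0.3014  0.0021] deg 4.22 err 0.05
psq ['w2', 'w3', 'w8'] zfix [ 0.5058 -0.1069  0.004 ] deg 4.78 err 0.054
psq ['w2', 'w3', 'w8'] zfree [ 0.5062 -0.1072  0.0032] deg 4.99 err 0.052
ptape ['w3', 'w4', 'w5'] zfix [0.4984 0.1039 0.004 ] deg -10.66 err 0.055
psand ['w4', 'w5'] zfix [0.5151 0.2813 0.004 ] deg 0.57 err 0.033
```

Request:
servo_tool:
  steps:
    - [[0, 0, 0], [0.018, -0.003, 0.02], 0]
    - [[0, 0, 0], [0.018, -0.003, 0.02], 0]
    - [[0, 0, 0], [0.018, -0.003, 0.03], 0]
    - [[0, 0, 0.108], [0, 0, 0.03], 0]
    - [[0, 0, 0.108], [0, 0, 0.03], 0]

```text
time_s: 24.75
ee_pos: [0.3715, -0.3394, 0.0882]
ee_rot: [0.001, 0.78, 0.626, 0.0]
force: [0.6, -0.2, -0.5]
gripper_width: 0.0853
gripper_force: 0.0
```

Request:
servo_tool:
  steps:
    - [[0, 0, 0.107], [0, 0, 0.01], 0]
    - [[0, 0, 0], [0, 0, 0], 0]
    - [[0, 0, 0], [0, 0, 0], 0]
    - [[0, 0, 0], [0, 0, 0], 0]
    - [[0, 0, 0], [0, 0, 0], 0]

```text
time_s: 25.25
ee_pos: [0.3719, -0.3408, 0.0803]
ee_rot: [0.001, 0.811, 0.585, 0.0]
force: [-0.4, -0.1, 0.1]
gripper_width: 0.0855
gripper_force: 0.0
```

Request:
servo_tool:
  steps:
    - [[0, 0, 0], [0, 0, 0.02], 0]
    - [[0, 0, 0], [0, 0, 0.02], 0]
    - [[0, 0, 0], [0, 0, 0.02], 0]
    - [[0, 0, 0], [0, 0, 0.01], 0]
    - [[0, 0, 0], [0, 0, 0], 0]

```text
time_s: 25.75
ee_pos: [0.3706, -0.3393, 0.0078]
ee_rot: [-0.001, 0.811, 0.584, -0.0]
force: [0.5, 0.5, 1.5]
gripper_width: 0.0856
gripper_force: 0.0
```

Request:
servo_tool:
  steps:
    - [[0, 0, 0], [0, 0, 0], 80]
    - [[0, 0, 0], [0, 0, 0], 150]
    - [[0, 0, 0], [0, 0, 0], 255]
    - [[0, 0, 0], [0, 0, 0], 255]
    - [[0, 0, 0], [0, 0, 0], 255]

```text
time_s: 26.25
ee_pos: [0.3721, -0.341, 0.0103]
ee_rot: [0.001, 0.812, 0.584, 0.0]
force: [1.1, 0.7, 6.6]
gripper_width: 0.0441
gripper_force: 62.9
```

Request:
servo_tool:
  steps:
    - [[0, 0, 0], [0, 0, 0], 255]
    - [[0, 0, 0], [0, 0, 0], 255]
    - [[0, 0, 0], [0, 0, -0.02], 255]
    - [[0, 0, 0], [0, 0, -0.04], 255]
    - [[0, 0, 0], [0, 0, 0], 255]

```text
time_s: 26.75
ee_pos: [0.3737, -0.3428, 0.074]
ee_rot: [0.005, 0.811, 0.584, 0.0]
force: [1.5, -1.4, -0.2]
gripper_width: 0.0443
gripper_force: 62.5
```

Request:
servo_tool:
  steps:
    - [[0, 0, -0.132], [0, 0, 0], 255]
    - [[0, 0, -0.132], [0, 0, 0], 255]
    - [[0, 0, -0.132], [0, 0, 0], 255]
    - [[0, 0, 0], [0.007, 0.036, 0], 255]
    - [[0, 0, 0], [0.007, 0.036, 0], 255]

```text
time_s: 27.25
ee_pos: [0.4419, -0.3203, 0.0678]
ee_rot: [-0.001, 0.681, 0.732, -0.0]
force: [0.2, 0.4, -1.5]
gripper_width: 0.0442
gripper_force: 62.3
```

Request:
servo_tool:
  steps:
    - [[0, 0, 0], [0.007, 0.036, 0], 255]
    - [[0, 0, 0], [0.0071, 0.0358, 0], 255]
    - [[0, 0, 0], [0, 0, 0.02], 255]
    - [[0, 0, 0], [0, 0, 0], 255]
    - [[0, 0, 0], [0, 0, 0], 255]

```text
time_s: 27.75
ee_pos: [0.5113, -0.3006, 0.0473]
ee_rot: [-0.002, 0.681, 0.733, -0.0]
force: [0.4, -0.6, -0.8]
gripper_width: 0.0442
gripper_force: 62.4
```

Request:
servo_tool:
  steps:
    - [[0, 0, 0], [0, 0, 0.015], 255]
    - [[0, 0, 0], [0, 0, 0.013], 255]
    - [[0, 0, 0], [0, 0, 0.004], 255]
    - [[0, 0, 0], [0, 0, 0.002], 255]
    - [[0, 0, 0], [0, 0, 0], 255]

```text
time_s: 28.25
ee_pos: [0.5124, -0.3016, 0.0147]
ee_rot: [-0.0, 0.681, 0.732, -0.0]
force: [0.7, 0.2, -1.0]
gripper_width: 0.0442
gripper_force: 62.4
```

Request:
servo_tool:
  steps:
    - [[0, 0, 0], [0, 0, 0.001], 255]
    - [[0, 0, 0], [0, 0, 0.001], 255]
    - [[0, 0, 0], [0, 0, 0], 255]
    - [[0, 0, 0], [0, 0, 0], 255]
    - [[0, 0, 0], [0, 0, 0], 255]

```text
time_s: 28.75
ee_pos: [0.5128, -0.3018, 0.0144]
ee_rot: [0.0, 0.681, 0.733, -0.0]
force: [-4.2, 2.7, 8.5]
gripper_width: 0.0445
gripper_force: 63.4
```

Request:
servo_tool:
  steps:
    - [[0, 0, 0], [0, 0, 0], 150]
    - [[0, 0, 0], [0, 0, 0], 80]
    - [[0, 0, 0], [0, 0, 0], 0]
    - [[0, 0, 0], [0, 0, 0], 0]
    - [[0, 0, 0], [0, 0, 0], 0]

```text
time_s: 29.25
ee_pos: [0.5126, -0.3014, 0.0127]
ee_rot: [-0.0, 0.681, 0.733, 0.0]
force: [-1.2, -0.5, -0.6]
gripper_width: 0.0854
gripper_force: 0.0
```

Request:
servo_tool:
  steps:
    - [[0, 0, 0], [0, 0, -0.02], 0]
    - [[0, 0, 0], [0, 0, -0.04], 0]
    - [[0, 0, 0], [0, 0, -0.05], 0]
    - [[0, 0, 0], [0, 0, -0.05], 0]
    - [[0, 0, 0], [0, 0, -0.04], 0]

```text
time_s: 29.75
ee_pos: [0.5131, -0.3018, 0.2163]
ee_rot: [0.002, 0.681, 0.733, 0.0]
force: [1.0, -0.1, 0.5]
gripper_width: 0.0857
gripper_force: 0.0
```

Request:
servo_tool:
  steps:
    - [[0, 0, 0.0733], [0, 0, 0], 0]
    - [[0, 0, 0], [0, 0, 0], 0]
    - [[0, 0, 0], [0, 0, 0], 0]
    - [[0, 0, 0], [0, 0, 0], 0]
    - [[0, 0, 0], [0, 0, 0], 0]

```text
time_s: 30.25
ee_pos: [0.512, -0.301, 0.2111]
ee_rot: [-0.001, 0.707, 0.707, -0.0]
force: [0.7, 0.8, -0.1]
gripper_width: 0.0856
gripper_force: 0.0
```

```bash
python3 w.py w12 block_a .026; python3 -c "
from fit import *
c,img=load('w12');p=proj(c,[[.5124,-.3014,.02]])[0].astype(int)
print(p);a=img[max(p[1]-80,0):p[1]+80,p[0]-80:p[0]+80]
cv2.imwrite('pics/w12c.png',cv2.resize(a,(560,560),interpolation=cv2.INTER_CUBIC)[:,:,::-1])"
```

```text
30.25 [ 0.512  -0.301   0.2111] [-1.500e-03  7.069e-01  7.073e-01 -2.000e-04] cam [ 0.512 -0.221  0.355]
block_a [([318.0, 215.0], 0.59, [0.512, -0.303])]
[[0.268, -0.14], [0.758, -0.139], [0.875, -0.614], [0.154, -0.617]]
[317 211]
```

View pics/w12c.png

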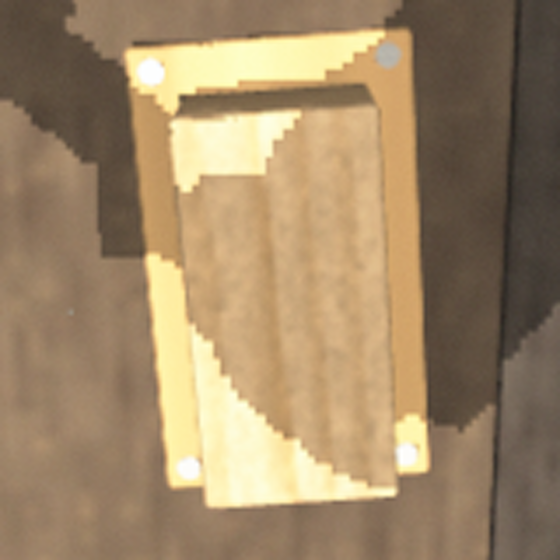

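Request:
servo_tool:
  steps:
    - [[0, 0, 0], [0.041, -0.01, 0], 0]
    - [[0, 0, 0], [0.042, -0.011, 0], 0]
    - [[0, 0, 0], [0.042, -0.011, 0], 0]
    - [[0, 0, 0], [0.042, -0.011, 0], 0]
    - [[0, 0, 0], [0.042, -0.011, 0], 0]

```text
time_s: 30.85
ee_pos: [0.4579, -0.091, 0.2126]
ee_rot: [-0.0, 0.707, 0.707, 0.0]
force: [1.0, 0.0, 0.5]
gripper_width: 0.0854
gripper_force: 0.0
```

Request:
servo_tool:
  steps:
    - [[0, 0, 0], [0.041, -0.01, 0], 0]
    - [[0, 0, 0], [0.042, -0.011, 0], 0]
    - [[0, 0, 0], [0.042, -0.011, 0], 0]
    - [[0, 0, 0], [0.042, -0.011, 0], 0]
    - [[0, 0, 0], [0.042, -0.011, 0], 0]

```text
time_s: 31.35
ee_pos: [0.4039, 0.1181, 0.2129]
ee_rot: [0.0, 0.707, 0.707, 0.0]
force: [1.5, -0.2, -0.7]
gripper_width: 0.0857
gripper_force: 0.0
```

Request:
servo_tool:
  steps:
    - [[0, 0, 0], [0.041, -0.01, 0.02], 0]
    - [[0, 0, 0], [0.04, -0.0093, 0.03], 0]
    - [[0, 0, 0.0436], [0, 0, 0.04], 0]
    - [[0, 0, 0], [0, 0, 0.04], 0]
    - [[0, 0, 0], [0, 0, 0.013], 0]

```text
time_s: 31.85
ee_pos: [0.3819, 0.1962, 0.0658]
ee_rot: [-0.002, 0.722, 0.692, -0.004]
force: [-0.4, -0.4, -0.2]
gripper_width: 0.0854
gripper_force: 0.0
```

Request:
servo_tool:
  steps:
    - [[0, 0, 0], [0, 0, 0], 0]
    - [[0, 0, 0], [0, 0, 0.02], 0]
    - [[0, 0, 0], [0, 0, 0.02], 0]
    - [[0, 0, 0], [0, 0, 0.02], 0]
    - [[0, 0, 0], [0, 0, 0], 0]

```text
time_s: 32.35
ee_pos: [0.3854, 0.1964, 0.0103]
ee_rot: [-0.0, 0.723, 0.691, -0.001]
force: [-0.5, -0.9, -0.0]
gripper_width: 0.0851
gripper_force: 0.0
```

Request:
servo_tool:
  steps:
    - [[0, 0, 0], [0, 0, 0.005], 0]
    - [[0, 0, 0], [0, 0, 0], 0]
    - [[0, 0, 0], [0, 0, 0], 60]
    - [[0, 0, 0], [0, 0, 0], 120]
    - [[0, 0, 0], [0, 0, 0], 255]

```text
time_s: 32.85
ee_pos: [0.3868, 0.1973, 0.0068]
ee_rot: [0.001, 0.722, 0.692, 0.001]
force: [-0.8, -0.5, 6.1]
gripper_width: 0.0585
gripper_force: 66.5
```

Request:
servo_tool:
  steps:
    - [[0, 0, 0], [0, 0, 0], 255]
    - [[0, 0, 0], [0, 0, 0], 255]
    - [[0, 0, 0], [0, 0, 0], 255]
    - [[0, 0, 0], [0, 0, 0], 255]
    - [[0, 0, 0], [0, 0, 0], 255]

```text
time_s: 33.35
ee_pos: [0.3868, 0.1973, 0.0068]
ee_rot: [0.001, 0.722, 0.692, 0.001]
force: [0.1, 0.6, 6.3]
gripper_width: 0.0587
gripper_force: 66.3
```

Request:
servo_tool:
  steps:
    - [[0, 0, 0], [0, 0, -0.03], 255]
    - [[0, 0, 0], [0, 0, -0.04], 255]
    - [[0, 0, 0], [0, 0, -0.035], 255]
    - [[0, 0, 0], [0, 0, 0], 255]
    - [[0, 0, 0], [0, 0, 0], 255]

```text
time_s: 33.85
ee_pos: [0.3858, 0.197, 0.1109]
ee_rot: [0.0, 0.722, 0.692, 0.001]
force: [-0.4, -0.3, -0.9]
gripper_width: 0.0588
gripper_force: 65.7
```

```bash
python3 w.py w13 block_b .10; python3 -c "
from fit import *
s=arm.get_state();print(s['ee_pos'],s['ee_rot'],s['gripper_width'],s['force'])"
```

```text
33.85 [0.3858 0.197  0.1109] [4.000e-04 7.223e-01 6.915e-01 7.000e-04] cam [0.389 0.277 0.255]
block_b [([316.0, 334.0], 0.76, [0.385, 0.186])]
[[0.218, 0.342], [0.569, 0.328], [0.639, -0.018], [0.121, 0.005]]
[0.38424829 0.19647354 0.10861906] [-6.90420557e-04  7.22356630e-01  6.91518989e-01 -1.38227892e-03] 0.05875403752024001 [ 0.36743072  0.19199682 -1.16217731]
```

Request:
servo_tool:
  steps:
    - [[0, 0, -0.1283], [0, 0, 0], 255]
    - [[0, 0, 0], [-0.039, 0.012, 0], 255]
    - [[0, 0, 0], [-0.039, 0.012, 0], 255]
    - [[0, 0, 0], [-0.039, 0.012, 0], 255]
    - [[0, 0, 0], [-0.039, 0.012, 0], 255]

```text
time_s: 34.45
ee_pos: [0.4454, 0.0442, 0.1081]
ee_rot: [-0.002, 0.676, 0.737, -0.001]
force: [1.3, 1.0, 0.5]
gripper_width: 0.0586
gripper_force: 65.6
```

Request:
servo_tool:
  steps:
    - [[0, 0, 0], [-0.039, 0.012, 0], 255]
    - [[0, 0, 0], [-0.039, 0.012, 0], 255]
    - [[0, 0, 0], [-0.04, 0.012, 0], 255]
    - [[0, 0, 0], [-0.04, 0.011, 0], 255]
    - [[0, 0, 0], [0, 0, 0], 255]

```text
time_s: 34.95
ee_pos: [0.5068, -0.1115, 0.1085]
ee_rot: [-0.001, 0.678, 0.735, -0.001]
force: [-0.5, 0.1, -0.3]
gripper_width: 0.0584
gripper_force: 65.6
```

Request:
servo_tool:
  steps:
    - [[0, 0, 0], [0, 0, 0.03], 255]
    - [[0, 0, 0], [0, 0, 0.03], 255]
    - [[0, 0, 0], [0, 0, 0.02], 255]
    - [[0, 0, 0], [0, 0, 0], 255]
    - [[0, 0, 0], [0, 0, 0], 255]

```text
time_s: 35.45
ee_pos: [0.5056, -0.1071, 0.0292]
ee_rot: [-0.001, 0.676, 0.737, -0.001]
force: [0.1, -0.7, -0.4]
gripper_width: 0.0585
gripper_force: 65.6
```

Request:
servo_tool:
  steps:
    - [[0, 0, 0], [-0.0005, 0, 0.01], 255]
    - [[0, 0, 0], [0, 0, 0.006], 255]
    - [[0, 0, 0], [0, 0, 0.002], 255]
    - [[0, 0, 0], [0, 0, 0.001], 255]
    - [[0, 0, 0], [0, 0, 0], 255]

```text
time_s: 35.95
ee_pos: [0.5069, -0.1085, 0.0115]
ee_rot: [0.0, 0.677, 0.736, 0.0]
force: [0.3, -0.5, -1.2]
gripper_width: 0.0588
gripper_force: 65.6
```

Request:
servo_tool:
  steps:
    - [[0, 0, 0], [0, 0, 0.001], 255]
    - [[0, 0, 0], [0, 0, 0.0005], 255]
    - [[0, 0, 0], [0, 0, 0], 255]
    - [[0, 0, 0], [0, 0, 0], 255]
    - [[0, 0, 0], [0, 0, 0], 255]

```text
time_s: 36.45
ee_pos: [0.5072, -0.1087, 0.0108]
ee_rot: [0.0, 0.677, 0.736, 0.0]
force: [-1.9, 0.3, 4.2]
gripper_width: 0.0587
gripper_force: 66.2
```

Contact; release, rise and look.

Request:
servo_tool:
  steps:
    - [[0, 0, 0], [0, 0, 0.0003], 255]
    - [[0, 0, 0], [0, 0, 0], 120]
    - [[0, 0, 0], [0, 0, 0], 60]
    - [[0, 0, 0], [0, 0, 0], 0]
    - [[0, 0, 0], [0, 0, 0], 0]

```text
time_s: 36.95
ee_pos: [0.5067, -0.1084, 0.0094]
ee_rot: [-0.0, 0.677, 0.736, -0.0]
force: [0.3, -0.3, 0.4]
gripper_width: 0.0858
gripper_force: 0.0
```

Request:
servo_tool:
  steps:
    - [[0, 0, 0], [0, 0, -0.02], 0]
    - [[0, 0, 0], [0, 0, -0.04], 0]
    - [[0, 0, 0], [0, 0, -0.05], 0]
    - [[0, 0, 0.0846], [0, 0, -0.05], 0]
    - [[0, 0, 0], [0, 0, -0.05], 0]

```text
time_s: 37.45
ee_pos: [0.5063, -0.1083, 0.2212]
ee_rot: [-0.0, 0.708, 0.707, -0.0]
force: [0.2, -0.6, 0.3]
gripper_width: 0.0855
gripper_force: 0.0
```

Request:
servo_tool:
  steps:
    - [[0, 0, 0], [0.03, 0, 0], 0]
    - [[0, 0, 0], [0.03, 0, 0], 0]
    - [[0, 0, 0], [0, 0, 0], 0]
    - [[0, 0, 0], [0, 0, 0], 0]
    - [[0, 0, 0], [0, 0, 0], 0]

```text
time_s: 37.95
ee_pos: [0.5066, -0.049, 0.2191]
ee_rot: [-0.0, 0.707, 0.707, -0.0]
force: [-0.6, -1.0, 1.1]
gripper_width: 0.0854
gripper_force: 0.0
```

```bash
python3 w.py w14 block_b .019 tape_measure .037
```

```text
37.95 [ 0.5066 -0.049   0.2191] [-2.000e-04  7.072e-01  7.070e-01 -3.000e-04] cam [0.507 0.032 0.363]
block_b [([322.0, 449.0], 0.96, [0.512, -0.311]), ([318.0, 269.0], 0.72, [0.507, -0.105])]
tape_measure [([305.0, 1.0], 0.65, [0.498, 0.105])]
[[0.258, 0.113], [0.759, 0.114], [0.88, -0.373], [0.14, -0.374]]
```

Request:
servo_tool:
  steps:
    - [[0, 0, 0], [0.03, 0, 0], 0]
    - [[0, 0, 0], [0.04, 0, 0], 0]
    - [[0, 0, 0], [0.04, 0, 0], 0]
    - [[0, 0, 0], [0.04, 0, 0], 0]
    - [[0, 0, 0], [0.04, 0, 0], 0]

```text
time_s: 38.6
ee_pos: [0.5068, 0.1425, 0.2195]
ee_rot: [0.0, 0.708, 0.707, 0.0]
force: [-0.3, 0.5, -0.5]
gripper_width: 0.0854
gripper_force: 0.0
```

Request:
servo_tool:
  steps:
    - [[0, 0, 0], [0.04, 0, 0], 0]
    - [[0, 0, 0], [0.04, 0, 0], 0]
    - [[0, 0, 0], [0, 0, 0], 0]
    - [[0, 0, 0], [0, 0, 0], 0]
    - [[0, 0, 0], [0, 0, 0], 0]

```text
time_s: 39.1
ee_pos: [0.5069, 0.2206, 0.2193]
ee_rot: [0.0, 0.707, 0.707, -0.0]
force: [0.1, -0.8, 0.6]
gripper_width: 0.0853
gripper_force: 0.0
```

```bash
python3 w.py w15 sanding_block .02; python3 -c "
from fit import *
t=[]
for v,P in (('w14',(.506,-.107,.02)),('w14',(.4985,.104,.02)),('w15',(.515,.281,.02)),('w15',(.4985,.104,.02))):
    c,img=load(v);p=proj(c,[P])[0].astype(int);print(v,p)
    b=cv2.copyMakeBorder(img,100,100,100,100,cv2.BORDER_CONSTANT);a=b[p[1]+10:p[1]+190,p[0]+10:p[0]+190]
    t.append(cv2.resize(a,(300,300),interpolation=cv2.INTER_CUBIC))
cv2.imwrite('pics/fin.png',np.vstack([np.hstack(t[:2]),np.hstack(t[2:])])[:,:,::-1])"
```

```text
39.1 [0.5069 0.2206 0.2193] [ 0.000e+00  7.075e-01  7.067e-01 -3.000e-04] cam [0.507 0.301 0.363]
sanding_block [([329.0, 136.0], 0.71, [0.517, 0.281])]
[[0.258, 0.383], [0.759, 0.383], [0.88, -0.104], [0.14, -0.105]]
w14 [316 271]
w14 [306   7]
w15 [326 136]
w15 [308 328]
```

View pics/fin.png

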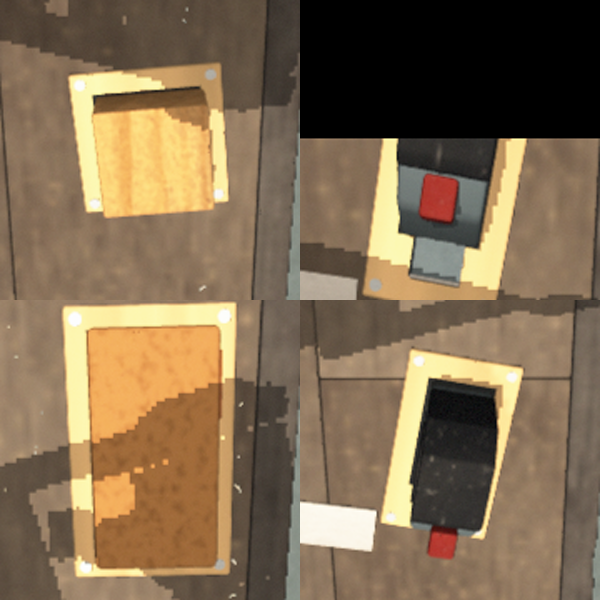

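```bash
python3 -c "
from workcell import arm
print(arm.finish_job())"
```

```text
the job is handed in; nothing more can be done
None
```

I set the tape measure, cork sanding block, pine block and small beech block down on their own silhouettes and handed the job in at about 39 s; by my last camera checks they sit within about 2 mm, with the tape's hook over its tongue and the try square untouched.

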